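# Fit the lock's cover plate and hold the bin key turned

## Robot

A 6-joint arm with a two-finger parallel gripper is mounted at the origin on the work surface. World frame = base frame: x ahead of the robot, y to its left, z up, the work surface at z = 0. Lengths are in mm, angles in degrees, forces in N, time in s.
With the tool pointing down it reaches from about 250 to 725 mm from the base axis. Payload 9.7 kg.
Tool frame: the origin (TCP) lies midway between the tips of the shut fingers; the grasp point (between the pads) lies 19 mm behind it (arm.grasp_offset is the distance from the TCP to the grasp point, in mm); z points along the fingers, y is the direction in which the jaws open and shut (so a half turn about z gives the same grasp; the last joint's range is limited). The gripper opens to 85 mm and grips with 20 to 120 N. Pads are 22 mm wide; open, the fingers measure 114 mm over their backs; the gripper's body (76 mm by 85 mm) begins 54 mm behind the grasp point. The pads swing forward as they close: fully open they stand 13 mm farther back than shut.
Start: joints at [67.38, 4.979, 10.078, 95.1, 0, 90], TCP at [211.54, 507.689, 231.284] pointing down, gripper open.
Joint ranges: [-179.16, 179.16], [-48.56, 103.87], [-65.8, 70.77], [-126.05, 130.52], [-82.76, 87.17], [-180, 180]. Speed limits (degrees/s): [127.2, 127.2, 147.25, 180, 180, 180].

## Interface

Orientations are given as [roll, pitch, yaw] about the fixed x, y, z axes, in that order (R = Rz(yaw) Ry(pitch) Rx(roll)).
In Python, from cell import arm gives the robot as it stands.
- The arm moves only by the tool arm_command, never from a script. Its argument "moves" is text: rows parted by semicolons, each of 7 numbers parted by spaces: the turn, a rotation vector about the world's x, y, z in degrees, then the shift along the world's x, y, z in cm, then the finger opening in cm, from 0 to 8.54. In form: wx wy wz x y z hand; .... A call has 1 to 5 rows; each row is the pose to reach, as a shift and turn from the pose commanded when the call began; what a row does not reach only later rows make up. A row lasts 1/12 s, in which the tool goes at most 41.7 mm and 7.16 degrees, less where a joint would pass 70% of its speed; a pose out of reach is approached as far as the arm can. A call with a gripper value outside its range is refused whole. The fingers move at their own pace and stop on an object; "grip_force" is the grip in N (left out, the last holds). Time passes only in rows, so rows that repeat a pose let the fingers close. It gives the time, the measured TCP pose, the force and the opening at its end, in the units of the state.
- arm.state(): the state, without advancing time (a new reading comes with each control period).
- arm.read_camera(name): name is "side" or "top" or "wrist"; returns a dict with "img" (480x640x3 uint8, red, green, blue), "intrinsics" (3x3 intrinsics, pixels), "position" and "rotation" of the camera in the world; the wrist camera has in their place "T_tool_cam" (4x4, takes a point from camera to tool coordinates, whose origin is the TCP and whose axes are the flange's). Camera axes: x right, y up, looking along -z (the intrinsics and any distortion apply to the point x, -y, -z); pixel columns grow to the right and rows downward; lengths in mm; the calibration is good to about 2 mm. The wrist camera is an equidistant fisheye: a pixel r from the principal point sees the ray r / f radians off the axis. A picture is of the moment at which its call begins: read the wrist's pose just before it. There is no depth.
- arm.close_job(): hands the job in, once; it reports no verdict.
The state is a dict: "time_s": time; "q": joint angles; "joint_velocities": joint speeds; "effort": joint torques, N m; "eef_pos": TCP position; "ee_rot": TCP orientation; "force": force on the tool from outside, world axes, zero at the start; "moment": the same for the moment, N m; "gripper_width": finger opening in mm.
Only numpy, scipy, OpenCV 4.12 (cv2) and the standard library are available. Lean on these libraries where they do the work, as an engineer would, in place of code of your own. Each camera call takes 0.05 s, during which the arm holds its last target. There are 200 camera calls.

## Task

Lay the steel cover plate flush over the two locating pins of the lock block on top of the steel bin and let go of it; then take the brass key out of the upturned clay pot, ease it past the sticky spring pins fully home into the lock, and turn it a quarter turn clockwise (seen from above) until it meets its stop. The lock springs back if let go, so finish while still gripping the key and holding it turned; do not disturb the stacked pots, glass jar, mallet or scoop.

Things in the scene. Friction and masses are not known exactly. Their poses are not given: they have to be found in the camera images.
- plate: loose steel cover plate 60 (x) x 116 (y) x 6 mm (z), 0.27 kg. Origin: centre of underside. Two 10.5 mm through holes at y = +43 and -43 mm, a 36 mm window in the middle; same after a half turn. Starts flat on offcut, which is narrower in x, so it can be gripped at mid-length across its 60 mm width with the fingertips a few mm below it.
- offcut: fixed timber block 44 (x) x 100 (y) x 40 mm high; origin: centre of its underside, on the ledge. The plate lies on it at the start.
- bin: fixed grey steel tilt-out bin 200 (x) x 260 (y) x 110 mm high, stays shut. Origin: centre of underside, on the ledge; front faces its -x, z up. On the middle of its top stands the dark steel lock block, 50 (x) x 112 (y) x 30 mm high: 5 mm narrower than the plate on each x side, so fingers holding the plate pass beside it.
- seat (a point): centre of the top face of the lock block, 140 mm above the ledge; axes as bin. The fitted plate lies flush on this face, its origin at this point, its y along this y (either way round).
- pin_left (a point): tip of the locating pin at y = +43 mm of the seat: 8 mm diameter, 14 mm tall above the lock block, the top 5 mm tapering to 3 mm. It passes a plate hole with 1.25 mm play all round.
- pin_right (a point): tip of the other locating pin, the same, at y = -43 mm of the seat.
- keyhole (a point): centre of the face of the brass lock barrel, 26 mm diameter, 10 mm above the seat (4 mm proud of the fitted plate); axes as bin. Key enters straight down; its slot is 18 (x) x 7 mm (y). Two pairs of sticky spring pins, 4 and 15 mm below the face, squeeze the blade: about 5 to 20 N to push past, a small yaw wiggle (0.05 rad) helps.
- cylinder (a joint): turn of the lock cylinder, rad: 0 at rest (key x along keyhole x), grows clockwise from above, stop at 1.50. Turns only with the key home within 2 mm; a turned key cannot be pulled out. A spring returns it to 0 (0.05 N m at the start, 0.12 at the stop). The blade has 0.1 rad play, so the key's yaw must run up to 0.2 rad ahead.
- key: loose brass key, 0.08 kg, upright, blade down in a 20 x 9 mm slot in key_pot. Origin: centre of underside of its 24 mm collar disc (z 0 to 4 mm). Above it the bow, 36 (x) x 10 (y) x 32 mm (z 4 to 36). Below: 5 mm round neck to z -10, then flat bit 16 (x) x 5 mm (y), round-nosed, to z -22. Same after a half turn. Home: collar on the barrel face, origin at keyhole.
- key_bow (a point): middle of the key's bow, 20 mm above the key's origin, axes as key: grip here across the 10 mm thickness (y).
- key_pot: fixed small clay pot standing upside down, 88 mm diameter at the ledge, 64 mm at the top, 60 mm high; origin: centre of its underside, on the ledge. The key stands in the middle of its top, key x along pot x within about 0.15 rad.
- pots: bystander: stack of three nested clay pots, 94 mm diameter, 103 mm high; origin: centre of the underside.
- jar: bystander: empty glass jar with a screw-top metal lid, 72 mm diameter, 100 mm high; origin: centre of the underside.
- mallet: bystander: wooden mallet lying down, handle 24 mm thick along its x from -112 mm, head 64 mm diameter x 100 mm along y at x = +130 mm; origin on the ledge under the middle of the handle.
- scoop: bystander: blue plastic scoop, tray 110 x 75 x 40 mm, handle to its -x out to 161 mm; origin: centre of the tray's underside.
Things that resemble listed ones, but are neither listed nor needed, are in the scene too. Of the things shaped like the key, the brass one is meant. Several things have the shape of the plate; the one meant has the colours described above.

How it is judged (in metres and radians):
On the way, in this order (a step that is already met when the one before it is completed fails the run):
1. the cover plate lies flush on the lock block over both pins, let go, with the key not yet in the lock (z of plate in the frame of seat between -0.0025 and 0.0025 m and horizontal distance between plate and seat below 0.0035 m and angle between the z axis of plate and the z axis of seat, either way round below 0.04 rad and angle between the y axis of plate and the y axis of seat, either way round below 0.08 rad and contact force between the fingers and plate below 0.1 N and not (z of key in the frame of keyhole below 0.002 m and horizontal distance between key and keyhole below 0.003 m and angle between the z axis of key and the z axis of keyhole, either way round below 0.12 rad)), for 0.2 s.
2. the key is fully home in the lock (z of key in the frame of keyhole below 0.002 m and horizontal distance between key and keyhole below 0.003 m and angle between the z axis of key and the z axis of keyhole, either way round below 0.12 rad), for 0.1 s.
3. the key has been turned a quarter turn clockwise (all of step 2 and value of joint cylinder above 1.3 rad and contact force between the fingers and key above 1 N), for 0.3 s.
At the end, for the whole second after the job is handed in: Plate flush over both pins (2.5 mm in height, 3.5 mm off centre, 0.04 rad tilt, 0.08 rad yaw); key home (collar within 2 mm of the barrel, 3 mm off axis, 0.12 rad tilt), cylinder still and above 1.30 of 1.50 rad, fingers gripping the key with over 1 N, through the last second (all of step 3 and z of plate in the frame of seat between -0.0025 and 0.0025 m and horizontal distance between plate and seat below 0.0035 m and angle between the z axis of plate and the z axis of seat, either way round below 0.04 rad and angle between the y axis of plate and the y axis of seat, either way round below 0.08 rad and velocity of joint cylinder between -0.2 and 0.2 rad/s); the arm keeps its last pose, push and grip.
It fails at once if the pots disturbed (moved more than 30 mm) (distance of pots from where it was at the start of the episode above 0.03 m).
It fails at once if the jar disturbed (moved more than 30 mm) (distance of jar from where it was at the start of the episode above 0.03 m).
It fails at once if the mallet disturbed (moved more than 30 mm) (distance of mallet from where it was at the start of the episode above 0.03 m).
It fails at once if the scoop disturbed (moved more than 30 mm) (distance of scoop from where it was at the start of the episode above 0.03 m).
It also fails if it takes over 64 s, if anything falls off the work surface, if the arm or the gripper's body presses on something with over 40 N, if the wrist force passes 120 N, or if a joint passes its speed limit or range.

## Working session

There is one attempt and no reset: what is moved stays moved. The work goes in short steps, Python scripts to look and compute and a tool call to move; the robot and the scene stay as the last step left them, time stands still between calls to the robot, and variables do not carry over. Pictures are saved under pics/ and viewed, about 8 in all and at most 12, crops included, and the job is handed in when it is done.

Besides the shell and the picture viewer there is one more tool, called after "Emit:" as a command line: name --argument value ..., lists and objects as JSON in quotes. arm_command: Moves the arm, as the interface text tells. Its arguments: {"type":"object","properties":{"moves":{"type":"string"},"grip_force":{"type":"number"}},"required":["moves"]}

```bash
mkdir -p pics && ls && python3 - <<'E'
from cell import arm
import cv2,numpy as np
ims=[]
for n in ("top","side"):
    c=arm.read_camera(n); np.savez(f"{n}0.npz",**c)
    print(n,c["intrinsics"],c["position"],c["rotation"],[k for k in c])
    cv2.imwrite(f"pics/{n}0.png",c["img"][:,:,::-1])
c=arm.read_camera("wrist"); print(c["T_tool_cam"],c["intrinsics"])
cv2.imwrite("pics/w0.png",c["img"][:,:,::-1])
print(arm.state())
E
```

```text
pics
top [[532.66055981   0.         317.52622216]
 [  0.         532.66055981 238.27401869]
 [  0.           0.           1.        ]] [ 319.769405     37.59292612 1404.18541466] [ 10.68077     -0.76254591 -89.05551   ] ['img', 'intrinsics', 'position', 'rotation']
side [[490.885761     0.         313.01266976]
 [  0.         490.885761   238.8485441 ]
 [  0.           0.           1.        ]] [500.05273992 878.67141525 622.11258565] [  60.2370563    -0.61215209 -174.88585439] ['img', 'intrinsics', 'position', 'rotation']
[[-5.27237975e-04  9.46234415e-01  3.23481305e-01  8.28137820e+01]
 [ 9.99999854e-01  5.36188003e-04  6.14513311e-05  3.74582278e-01]
 [-1.15299431e-04  3.23481290e-01 -9.46234559e-01 -1.42546327e+02]
 [ 0.00000000e+00  0.00000000e+00  0.00000000e+00  1.00000000e+00]] [[371.64829954   0.         319.82449215]
 [  0.         371.64829954 240.20114567]
 [  0.           0.           1.        ]]
{'time_s': 0.15, 'q': array([ 6.73803977e+01,  5.00335051e+00,  1.00456648e+01,  9.50987120e+01,
       -4.42473410e-05,  9.00007770e+01]), 'joint_velocities': array([ 0.10611429, -0.05024813,  0.12343425,  0.06682809,  0.02953023,
        0.06085892]), 'effort': array([-6.97136475e-04, -5.20764649e+01,  4.65044188e+01,  1.39583737e-02,
       -7.12386463e-05,  3.48036949e-06]), 'eef_pos': array([211.47303966, 507.54127562, 230.75782903]), 'ee_rot': array([-1.79943602e+02,  4.50121703e-05,  1.57379621e+02]), 'force': array([-0.31203669,  0.3478859 , -0.2870409 ]), 'moment': array([ 0.01145068, -0.00143237,  0.00802436]), 'gripper_width': 85.6770932069273}
```

View pics/top0.png

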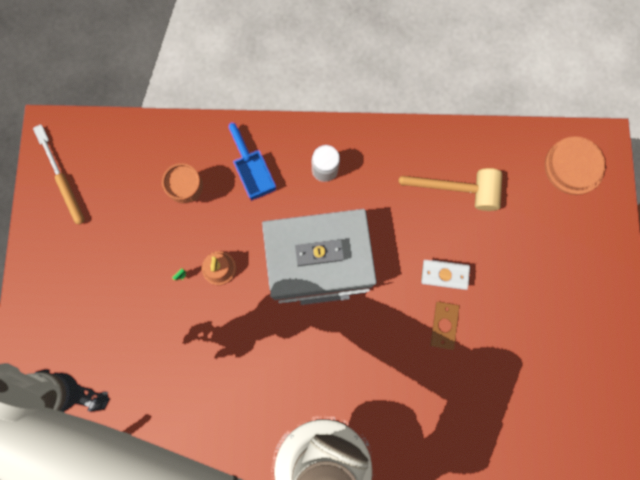

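View pics/side0.png

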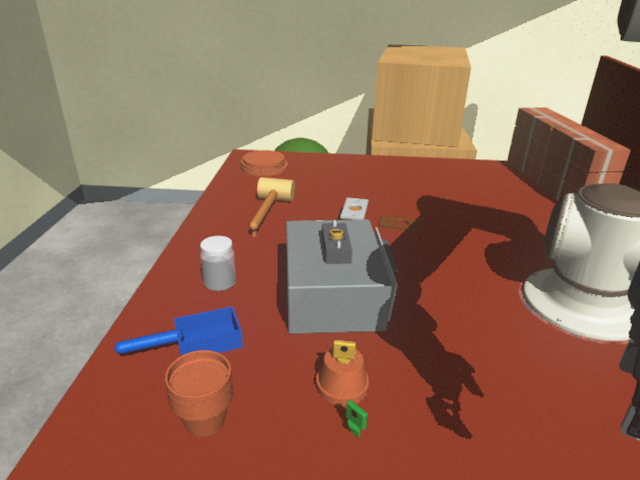

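Top view: two plate shapes, a light one at (446,274) and a brown one at (445,325). Two key shapes, yellow on the pot at (215,263) and green on the ledge at (180,273). Light steel and yellow brass fit the description, so I'll measure these and confirm them in an enlarged crop.

```bash
cat > h.py <<'E'
import numpy as np,cv2
from scipy.spatial.transform import Rotation as R
def cam(n):
    c=dict(np.load(n)); return c
def ray(c,u,v):
    K=c["intrinsics"]; Rm=R.from_euler("xyz",c["rotation"],degrees=True).as_matrix()
    d=Rm@np.array([(u-K[0,2])/K[0,0],-(v-K[1,2])/K[1,1],-1]); return np.array(c["position"]),d
def onz(c,u,v,z):
    p,d=ray(c,u,v); return p+d*(z-p[2])/d[2]
def proj(c,X):
    K=c["intrinsics"]; Rm=R.from_euler("xyz",c["rotation"],degrees=True).as_matrix()
    x=Rm.T@(np.array(X)-c["position"]); return K[0,0]*x[0]/-x[2]+K[0,2],K[1,1]*-x[1]/-x[2]+K[1,2]
def blob(m,box):
    u0,v0,u1,v1=box; mm=np.zeros_like(m,np.uint8); mm[v0:v1,u0:u1]=m[v0:v1,u0:u1]
    cs,_=cv2.findContours(mm,cv2.RETR_EXTERNAL,cv2.CHAIN_APPROX_NONE)
    return max(cs,key=cv2.contourArea)
# wrist: T = tool pose matrix
def wray(w,pos,rot,u,v):
    K=w["intrinsics"];T=w["T_tool_cam"];a=np.array([u-K[0,2],v-K[1,2]])/K[0,0];r=np.hypot(*a)
    s=np.sinc(r/np.pi)
    d=np.array([a[0]*s,-a[1]*s,-np.cos(r)]); Rt=R.from_euler("xyz",rot,degrees=True).as_matrix()
    return pos+Rt@T[:3,3], Rt@T[:3,:3]@d
def wonz(w,pos,rot,u,v,z):
    p,d=wray(w,pos,rot,u,v); return p+d*(z-p[2])/d[2]
def wproj(w,pos,rot,X):
    K=w["intrinsics"];T=w["T_tool_cam"];Rt=R.from_euler("xyz",rot,degrees=True).as_matrix()
    x=T[:3,:3].T@(Rt.T@(np.array(X)-pos)-T[:3,3]); h=np.hypot(x[0],x[1]); th=np.arctan2(h,-x[2])
    return K[0,0]*th*x[0]/h+K[0,2], K[0,0]*th*-x[1]/h+K[1,2]
E
python3 - <<'E'
from h import *
t=cam("top0.npz"); im=t["img"]; hsv=cv2.cvtColor(im,cv2.COLOR_RGB2HSV)
S=hsv[...,1];H=hsv[...,0];V=hsv[...,2]
pl=blob((S<60)&(V>120),(410,250,480,300)); r=cv2.minAreaRect(pl); print("plate",r)
P=[onz(t,*p,46)for p in cv2.boxPoints(r)]; print("plate c",np.mean(P,0),[np.round(p[:2],1)for p in P])
b=blob((V<95)&(S<90),(285,230,355,272)); r=cv2.minAreaRect(b); print("lock",r)
P=[onz(t,*p,140)for p in cv2.boxPoints(r)]; print("seat",np.mean(P,0),[np.round(p[:2],1)for p in P])
y=(H>15)&(H<35)&(S>120)&(V>110)
for nm,box,z in (("barrel",(305,240,335,265),150),("key",(200,245,235,280),90)):
    b=blob(y,box); r=cv2.minAreaRect(b); print(nm,r,onz(t,*r[0],z))
a=cv2.resize(im[225:355,160:480],None,fx=2.5,fy=2.5,interpolation=cv2.INTER_CUBIC)
s=cam("side0.npz")["img"]
b1=cv2.resize(s[190:250,320:430],None,fx=3.6,fy=3.6,interpolation=cv2.INTER_CUBIC)
b2=cv2.resize(s[330:440,310:380],None,fx=2,fy=2,interpolation=cv2.INTER_CUBIC)
o=np.zeros((a.shape[0]+220,800,3),np.uint8);o[:a.shape[0]]=a;o[-220:][:b1.shape[0],:b1.shape[1]]=b1;o[-220:,420:560]=b2
cv2.imwrite("pics/crop1.png",o[:,:,::-1])
E
```

```text
plate ((445.38287353515625, 273.8977355957031), (47.46747970581055, 25.13491439819336), 7.431407928466797)
plate c [ 489.41663567 -306.4694372    46.        ] [array([ 463.9, -241.2]), array([ 528.6, -250.8]), array([ 514.8, -372.3]), array([ 450.3, -361.6])]
lock ((324.0, 256.0), (0.0, 0.0), 0.0)
seat [515.46199731   8.44560854 140.        ] [array([515.5,   8.4]), array([515.5,   8.4]), array([515.5,   8.4]), array([515.5,   8.4])]
barrel ((319.0, 251.5), (9.0, 10.0), 90.0) [524.54642271  20.75768145 150.        ]
key ((214.5, 263.5), (15.0, 9.0), 90.0) [499.33671264 278.85428478  90.        ]
```

View pics/crop1.png

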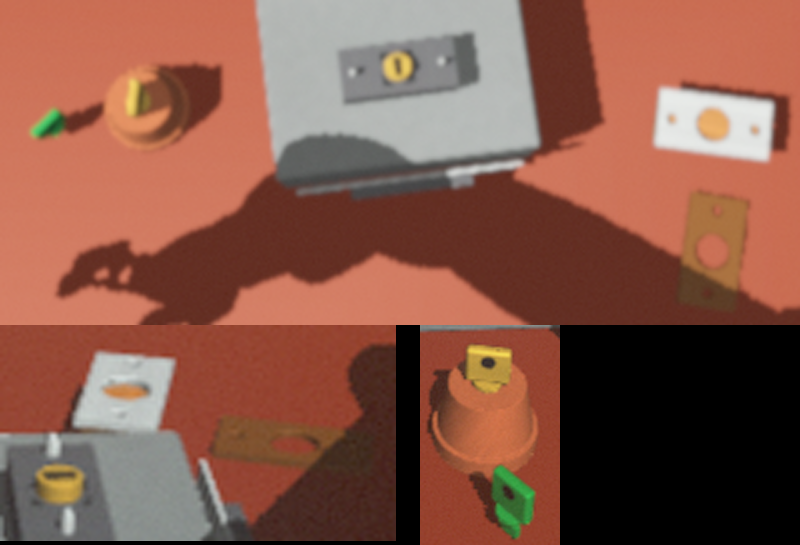

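The crop confirms both: the light steel plate is raised on its timber block, with timber showing in its window, and the brass key stands in the upturned pot. I'll move over the lock for a close look on the way to the plate.

Emit:
arm_command --moves "0 0 -21 10 -16.3 1 8.5;0 0 -21 10 -16.3 1 8.5;0 0 -21 10 -16.3 1 8.5;0 0 -21 10 -16.3 1 8.5;0 0 -21 10 -16.3 1 8.5"

```text
time_s: 0.57
eef_pos: [312.6, 341.9, 241.6]
ee_rot: [-180.0, 0.0, 136.3]
force: [-0.7, 0.2, -0.1]
gripper_width: 85.0
```

Emit:
arm_command --moves "0 0 -21 10 -16.3 1 8.5;0 0 -21 10 -16.3 1 8.5;0 0 -21 10 -16.3 1 8.5;0 0 -21 10 -16.3 1 8.5;0 0 -21 10 -16.3 1 8.5"

```text
time_s: 0.98
eef_pos: [412.7, 178.7, 251.4]
ee_rot: [180.0, 0.0, 115.2]
force: [0.5, 0.4, 0.3]
gripper_width: 84.9
```

Emit:
arm_command --moves "0 0 -20.4 10 -16.2 1 8.5;0 0 -20.4 10 -16.2 1 8.5;0 0 -20.4 10 -16.2 1 8.5;0 0 -20.4 10 -16.2 1 8.5;0 0 -20.4 10 -16.2 1 8.5"

```text
time_s: 1.4
eef_pos: [512.8, 16.3, 260.9]
ee_rot: [-180.0, 0.0, 94.8]
force: [1.6, 1.2, -0.2]
gripper_width: 85.1
```

```bash
cat > look.py <<'E'
import sys;from cell import arm;from h import *
def look(n):
    s=arm.state(); c=arm.read_camera("wrist"); cv2.imwrite(f"pics/{n}.png",c["img"][:,:,::-1])
    np.savez(f"{n}.npz",pos=s["eef_pos"],rot=s["ee_rot"],**c); print(s["time_s"],s["eef_pos"],s["ee_rot"],s["q"].round(1),s["force"].round(1),s["moment"].round(2),s["gripper_width"])
if __name__=="__main__": look(sys.argv[1])
E
python3 look.py w1
```

```text
1.4 [512.84845601  16.32901153 260.89992516] [-1.79988496e+02  3.59858686e-02  9.48241002e+01] [ 1.8  0.7  8.9 98.3 -0.  87. ] [ 1.6  1.2 -0.2] [-0.01 -0.03  0.04] 85.12268421888164
```

View pics/w1.png

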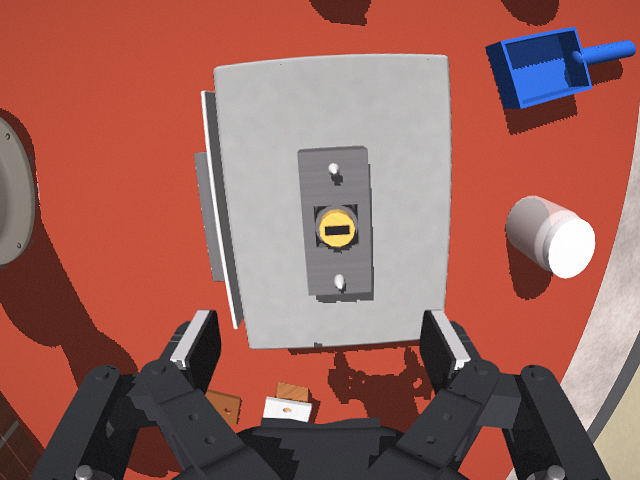

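The wrist view shows the barrel at (337,229), pin tips at (334,168) and (340,281), and the lock face spanning (298,150) to (372,296). Next I'll work out the seat from these.

```bash
cat > lock.py <<'E'
from h import *
import sys
w=dict(np.load(sys.argv[1]+".npz")); im=w["img"]; hsv=cv2.cvtColor(im,cv2.COLOR_RGB2HSV); H,S,V=cv2.split(hsv)
pt=lambda u,v,z: wonz(w,w["pos"],w["rot"],u,v,z)
# barrel top: bright yellow
b=blob((H>18)&(H<32)&(S>120)&(V>200),(300,195,375,260)); h=cv2.convexHull(b)[:,0]
P=np.array([pt(*p,150)[:2] for p in h],np.float32); c,r=cv2.minEnclosingCircle(P); print("barrel",c,r)
m=(V<70).astype(np.uint8); x=blob(m,(322,222,354,238)); P=np.array([pt(*p,150)[:2] for p in x[:,0]],np.float32); print("slot",cv2.minAreaRect(P))
for nm,box in (("pinfar",(325,155,345,185)),("pinnear",(330,268,352,295))):
    x=blob(((S<40)&(V>170)).astype(np.uint8),box); print(nm,cv2.boundingRect(x))
    M=cv2.moments(x); print(pt(M["m10"]/M["m00"],M["m01"]/M["m00"],150)[:2])
x=blob(((V<140)&(S<70)).astype(np.uint8),(285,135,385,305)); q=cv2.minAreaRect(cv2.convexHull(x)); print("face px",q)
E
python3 lock.py w1
python3 - <<'E'
from h import *
w=dict(np.load("w1.npz"));im=w["img"]
cv2.imwrite("pics/c2.png",cv2.resize(im[140:310,280:390],None,fx=5,fy=5,interpolation=cv2.INTER_CUBIC)[:600*2:,:,::-1][:850]) 
# face edges: gradient scan across columns at several rows
g=cv2.cvtColor(im,cv2.COLOR_RGB2GRAY).astype(int)
for v in (190,200,260,270): print(v,g[v,290:385:1][::2])
E
```

```text
barrel (524.7389526367188, 23.287567138671875) 13.373126029968262
slot ((524.9711303710938, 21.808420181274414), (16.473342895507812, 5.974190711975098), 6.123482704162598)
pinfar (329, 163, 9, 11)
[518.26994399  66.14051608]
pinnear (334, 274, 10, 15)
[530.55507181 -17.70488037]
face px ((338.2383728027344, 224.72239685058594), (156.8015594482422, 70.89707946777344), 85.6567611694336)
190 [191 190 193 191 189 138 130 129 132 131 132 129 129 131 132 131 129 129
 132 130 129 129 130 132 131 132 130 130 130 129 129 133 129 129 131 128
 127 126 128 123  80 198 189 190 188 185 188 185]
200 [192 192 189 188 190 187 129 131 134 129 126 132 131 132 131 129 128 129
 132 130 135 132 131 131 132 133 134 131 133 130 131 130 132 129 130 130
 130 128 128 128  79 200 188 188 187 189 189 190]
260 [193 192 188 189 188 190 190 192 136 128 128 131 129 128 129 128 125 126
 128 129 125 128 129 125 128 130 128 127 128 130 129 127 128 128 124 128
 128 127 128 130 131  76 194 186 188 186 187 189]
270 [190 193 191 190 191 189 191 189 155 130 128 127 126 128 129 128 128 130
 128 124 130 130 132 128 130 130 128 130 129 130 126 128 128 129 130 129
 128 132 128 130 131  86 185 192 189 187 187 187]
```

```bash
python3 - <<'E'
from h import *
w=dict(np.load("w1.npz"));im=w["img"];g=cv2.GaussianBlur(cv2.cvtColor(im,cv2.COLOR_RGB2GRAY),(0,0),1).astype(float)
pt=lambda u,v,z: wonz(w,w["pos"],w["rot"],u,v,z)
def edge(rows,f,z,win,thr,rev=0):
    P=[]
    for v in rows:
        u0=int(f(v))-win; d=np.diff(g[v,u0:u0+2*win+1]); k=np.argmax(-d if not rev else d); P.append(pt(u0+k+.5,v,z)[:2])
    P=np.array(P,np.float32); vx,vy,x,y=cv2.fitLine(P,cv2.DIST_HUBER,0,.01,.01).ravel()
    if vy<0: vx,vy=-vx,-vy
    print("yaw",np.degrees(np.arctan2(-vx,vy)).round(2),"x at y=23:",x+vx/vy*(23-y)); 
edge(range(165,285,4),lambda v:300.3+(v-190)*6/80,140,6,0)
edge(range(165,285,4),lambda v:368.5+(v-190)*4/80,140,6,0)
edge([*range(80,150,4),*range(300,310,2)],lambda v:448-(v-60)*0,110,8,0)
# horizontal edges of lock: far & near
for v0,rows in ((149,range(305,362,4)),(295,range(312,366,4))):
    P=[]
    for u in rows:
        d=np.abs(np.diff(g[v0-8:v0+9,u])); P.append(pt(u,v0-8+np.argmax(d)+.5,140)[:2])
    P=np.array(P,np.float32); vx,vy,x,y=cv2.fitLine(P,cv2.DIST_HUBER,0,.01,.01).ravel()
    print("h yaw",np.degrees(np.arctan(vy/vx)),"y at x=524",y+vy/vx*(524-x))
E
```

```text
yaw 8.35 x at y=23: 499.69016
yaw 8.68 x at y=23: 549.9949
yaw 8.51 x at y=23: 623.7224
h yaw 8.429852 y at x=524 80.81316
h yaw 4.5740933 y at x=524 -41.12935
```

Emit:
arm_command --moves "0 0 -11.5 -1 -16.5 0 8.5;0 0 -11.5 -1 -16.5 0 8.5;0 0 -11.5 -1 -16.5 0 8.5;0 0 -11.5 -1 -16.5 0 8.5;0 0 -11.5 -1 -16.5 0 8.5"

```text
time_s: 1.87
eef_pos: [500.6, -150.8, 260.5]
ee_rot: [-179.9, 0.1, 83.2]
force: [0.0, 0.3, 0.1]
gripper_width: 85.2
```

Emit:
arm_command --moves "0 0 0 -1.3 -15.7 -4 8.5;0 0 0 -1.3 -15.7 -4 8.5;0 0 0 -1.3 -15.7 -4 8.5;0 0 0 -1.3 -15.7 -4 8.5;0 0 0 -1.3 -15.7 -4 8.5"

```text
time_s: 2.28
eef_pos: [487.1, -306.8, 218.0]
ee_rot: [-179.8, -0.0, 83.2]
force: [1.2, 0.1, 0.1]
gripper_width: 84.7
```

```bash
python3 look.py w2 && python3 - <<'E'
from h import *
w=dict(np.load("w2.npz")); im=w["img"]; H,S,V=cv2.split(cv2.cvtColor(im,cv2.COLOR_RGB2HSV))
b=blob(((S<50)&(V>150)).astype(np.uint8),(200,60,440,400)); print(cv2.boundingRect(b),cv2.contourArea(b))
P=np.array([wonz(w,w["pos"],w["rot"],*p,46)[:2] for p in b[:,0]],np.float32); print(cv2.minAreaRect(P))
E
```

```text
2.2833 [ 487.07026059 -306.81089659  218.00542959] [-1.79794580e+02 -1.51788329e-02  8.32402412e+01] [-32.2   8.5  12.4  94.1  -0.1  64.6] [1.2 0.1 0.1] [ 0.04 -0.03 -0.04] 84.69644225811663
(286, 146, 71, 129) 8630.0
((488.3979187011719, -305.4505310058594), (117.01960754394531, 60.27576446533203), 83.41844177246094)
```

View pics/w2.png

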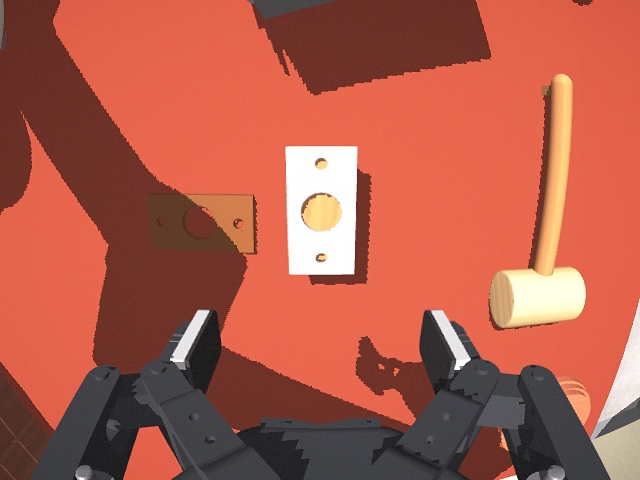

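The wrist view shows the steel plate at (321,211) with its holes at (321,163) and (321,258), and the brown look-alike at (201,223). Now I'll descend partway and check.

Emit:
arm_command --moves "0 0 0 0 -0.1 -10 8.5;0 0 0 0 -0.1 -10 8.5;0 0 0 0 -0.1 -10 8.5;0 0 0 0 -0.1 -10 8.5;0 0 0 0 -0.1 -10 8.5"

```text
time_s: 2.75
eef_pos: [488.5, -302.2, 121.5]
ee_rot: [-179.9, -0.0, 83.5]
force: [-0.5, -0.8, 0.4]
gripper_width: 84.8
```

```bash
cat > plate.py <<'E'
from look import *
n=sys.argv[1]; look(n)
w=dict(np.load(n+".npz")); im=w["img"]; H,S,V=cv2.split(cv2.cvtColor(im,cv2.COLOR_RGB2HSV))
z=float(sys.argv[2]); box=tuple(map(int,sys.argv[3].split(",")))
b=blob(((S<50)&(V>170)).astype(np.uint8),box); print(cv2.boundingRect(b))
P=np.array([wonz(w,w["pos"],w["rot"],*p,z)[:2] for p in b[:,0]],np.float32); r=cv2.minAreaRect(P); print("outline",r)
cs,hi=cv2.findContours(((S<50)&(V>170)).astype(np.uint8),cv2.RETR_CCOMP,cv2.CHAIN_APPROX_NONE)
for c,hh in zip(cs,hi[0]):
    if hh[3]>=0 and cv2.contourArea(c)>25:
        Q=np.array([wonz(w,w["pos"],w["rot"],*p,z)[:2] for p in c[:,0]],np.float32); print("hole",c.mean(0).round(1),cv2.minEnclosingCircle(Q))
E
python3 plate.py w3 46 220,60,420,310
```

```text
2.75 [ 488.51391726 -302.19274966  121.46875052] [-1.79946365e+02 -3.65137463e-02  8.35344079e+01] [-31.7   7.6   0.8  83.3   0.   64.7] [-0.5 -0.8  0.4] [-0.03  0.03 -0.02] 84.76163211479393
(269, 166, 102, 144)
outline ((489.6317138671875, -294.6375427246094), (95.1103744506836, 60.15068817138672), 83.33549499511719)
hole [[318.5 315.8]] ((483.0302734375, -346.91448974609375), 5.967166423797607)
hole [[318.5 256.3]] ((487.9686584472656, -304.38623046875), 18.67707061767578)
hole [[318.6 190.5]] ((493.0767822265625, -262.3252258300781), 6.090311527252197)
```

Emit:
arm_command --moves "0 0 -0.2 -0.05 -0.22 -3 8.5;0 0 -0.2 -0.05 -0.22 -6 8.5;0 0 -0.2 -0.05 -0.22 -9.1 8.5;0 0 -0.2 -0.05 -0.22 -9.1 8.5;0 0 -0.2 -0.05 -0.22 -9.1 8.5"

```text
time_s: 3.22
eef_pos: [488.3, -305.3, 31.6]
ee_rot: [-180.0, -0.0, 83.3]
force: [0.1, -0.3, 1.6]
gripper_width: 84.9
```

Emit:
arm_command --moves "0 0 0 0 0 0 5;0 0 0 0 0 0 5;0 0 0 0 0 0 5;0 0 0 0 0 0 5;0 0 0 0 0 0 5" --grip_force 40

```text
time_s: 3.63
eef_pos: [489.5, -306.3, 33.8]
ee_rot: [179.8, 0.1, 83.3]
force: [-1.7, 1.6, 8.4]
gripper_width: 58.4
```

Emit:
arm_command --moves "0 0 0 0 0 0 5;0 0 0 0 0 0 5;0 0 0 0 0 0 5;0 0 0 0 0 0 5;0 0 0 0 0 0 5"

```text
time_s: 4.05
eef_pos: [489.4, -306.3, 33.7]
ee_rot: [179.8, 0.1, 83.3]
force: [-2.5, 0.6, 9.2]
gripper_width: 58.4
```

```bash
python3 look.py w4; python3 -c "
import cv2
cv2.imwrite('pics/w4c.png',cv2.imread('pics/w4.png')[120:480,100:540])"
```

```text
4.05 [ 489.43389926 -306.30013059   33.7449337 ] [1.79763624e+02 1.07629031e-01 8.32853494e+01] [-32.    9.2  -7.1  73.4   0.   64.7] [-2.5  0.6  9.2] [0.3  0.41 0.03] 58.38179743507928
```

View pics/w4c.png

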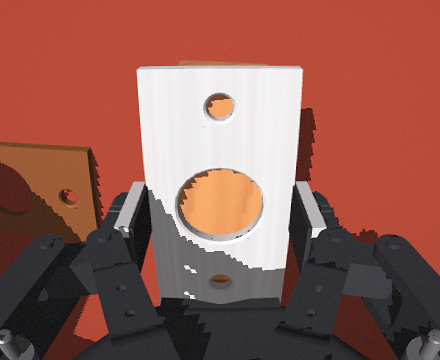

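The pads are on both sides of the plate at mid-length. The upward force is most likely the closing fingers dragging the plate down onto the timber. I'll lift and check.

Emit:
arm_command --moves "0 0 0 0 0 1 5;0 0 0 0 0 3 5;0 0 0 0 0 6 5;0 0 0 0 0 9 5;0 0 0 0 0 12 5"

```text
time_s: 4.52
eef_pos: [487.9, -305.4, 153.1]
ee_rot: [180.0, 0.0, 83.3]
force: [0.8, 0.8, -2.8]
gripper_width: 58.4
```

Emit:
arm_command --moves "0 0 0 0 0 3 5;0 0 0 0 0 5.5 5;0 0 0 0 0 5.5 5;0 0 0 0 0 5.5 5;0 0 0 0 0 5.5 5"

```text
time_s: 4.93
eef_pos: [487.9, -305.4, 205.1]
ee_rot: [-180.0, -0.0, 83.3]
force: [1.1, -0.1, -2.1]
gripper_width: 58.7
```

```bash
python3 look.py w5; python3 -c "
import cv2
cv2.imwrite('pics/w5c.png',cv2.imread('pics/w5.png')[120:480,100:540])"
```

```text
4.9333 [ 487.94447987 -305.44084366  205.1065845 ] [-1.79991464e+02 -5.56643612e-03  8.32796523e+01] [-32.    8.1  10.5  92.5   0.   64.7] [ 1.1 -0.1 -2.1] [ 0.07  0.01 -0.08] 58.73049872160504
```

View pics/w5c.png

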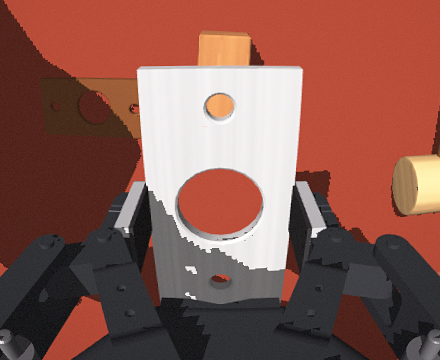

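```bash
cat > held.py <<'E'
from h import *
import sys
w=dict(np.load(sys.argv[1]+".npz")); im=w["img"]; H,S,V=cv2.split(cv2.cvtColor(im,cv2.COLOR_RGB2HSV))
z=w["pos"][2]+12.3; m=((S<50)&(V>90)).astype(np.uint8)
pt=lambda p: wonz(w,w["pos"],w["rot"],*p,z)
Rt=R.from_euler("xyz",w["rot"],degrees=True).as_matrix()
tl=lambda X:(Rt.T@(X-w["pos"])).round(2)
for nm,box in (("far",(295,205,345,245)),("win",(265,280,375,370))):
    u0,v0,u1,v1=box; c=blob((S>90).astype(np.uint8),box)
    Q=np.array([pt(p) for p in cv2.convexHull(c)[:,0]]); cc,r=cv2.minEnclosingCircle(Q[:,:2].astype(np.float32)); print(nm,cc,r,tl(np.array([*cc,z])))
# far edge
P=[]
g=cv2.cvtColor(im,cv2.COLOR_RGB2GRAY).astype(float)
for u in range(245,300,5): 
    d=np.diff(g[175:200,u]); P.append(tl(pt((u,175+np.argmax(d)+.5))))
P=np.array(P); print("far edge tool x",P[:,0].mean(),"slope deg",np.degrees(np.polyfit(P[:,1],P[:,0],1)[0]))
for v in (200,230,250):
    row=g[v]; d=np.diff(row); a=225+np.argmax(d[225:250]); b=390+np.argmin(d[390:415]); print(v,tl(pt((a+.5,v))),tl(pt((b+.5,v))))
E
python3 held.py w5
```

```text
far (493.5523681640625, -260.7855224609375) 4.89388370513916 [ 45.01   0.34 -12.3 ]
win (488.88458251953125, -301.7764587402344) 17.064895629882812 [  3.75   0.5  -12.3 ]
far edge tool x 59.70727272727274 slope deg -0.8042280489307527
200 [ 54.54 -29.77 -12.29] [ 54.5   30.34 -12.3 ]
230 [ 43.08 -29.74 -12.29] [ 43.04  30.66 -12.3 ]
250 [ 35.13 -29.53 -12.29] [ 35.1   30.44 -12.3 ]
```

Emit:
arm_command --moves "0 0 15.2 4.9 23.5 0 5;0 0 15.2 4.9 23.5 0 5;0 0 15.2 4.9 23.5 0 5;0 0 15.2 4.9 23.5 0 5;0 0 15.2 4.9 23.5 0 5"

```text
time_s: 5.4
eef_pos: [529.9, -99.7, 203.9]
ee_rot: [-179.9, -0.0, 98.5]
force: [1.0, -0.1, -1.7]
gripper_width: 58.9
```

Emit:
arm_command --moves "0 0 0 0 3 -2 5;0 0 0 0 3 -2 5;0 0 0 0 3 -2 5;0 0 0 0 3 -2 5;0 0 0 0 3 -2 5"

```text
time_s: 5.82
eef_pos: [530.4, -72.4, 185.2]
ee_rot: [-180.0, 0.0, 98.4]
force: [0.9, 0.5, -2.6]
gripper_width: 58.6
```

```bash
python3 look.py w6; python3 - <<'E'
from h import *
w=dict(np.load("w6.npz"));
print(wproj(w,w["pos"],w["rot"],[524.7,23.3,150]))
cv2.imwrite("pics/w6c.png",w["img"][0:400,140:500,::-1])
E
```

```text
5.8167 [530.44714761 -72.40997379 185.20576612] [-1.79979980e+02  6.48081278e-03  9.84234442e+01] [-7.8  2.3  2.1 89.9 -0.  73.8] [ 0.9  0.5 -2.6] [-0.04 -0.01  0.01] 58.5872053460241
(np.float64(336.26280649724515), np.float64(92.57634541007661))
```

View pics/w6c.png

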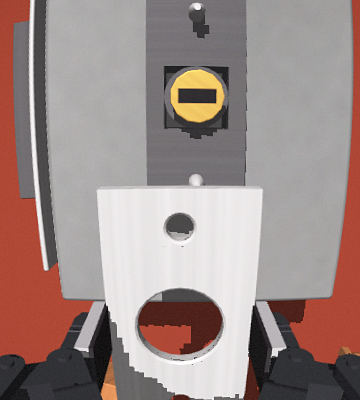

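The view shows the barrel at (337,95), the slot level in the picture, and pins at (337,10) and (337,180), with the plate held straight below. Next I'll work out the final offset.

```bash
python3 - <<'E'
from h import *
w=dict(np.load("w6.npz")); im=w["img"]; H,S,V=cv2.split(cv2.cvtColor(im,cv2.COLOR_RGB2HSV))
pt=lambda u,v,z: wonz(w,w["pos"],w["rot"],u,v,z)
b=blob(((H>18)&(H<32)&(S>100)&(V>215)).astype(np.uint8),(295,55,380,135)); h=cv2.convexHull(b)[:,0]
P=np.array([pt(*p,150)[:2] for p in h],np.float32); print("barrel",cv2.minEnclosingCircle(P),cv2.boundingRect(b))
x=blob(((V<110)).astype(np.uint8),(315,84,360,108)); P=np.array([pt(*p,150)[:2] for p in x[:,0]],np.float32); print("slot",cv2.minAreaRect(P),cv2.boundingRect(x))
g=cv2.GaussianBlur(cv2.cvtColor(im,cv2.COLOR_RGB2GRAY),(0,0),1).astype(float)
for lo,hi,s in ((275,300,1),(375,400,-1)):
    Q=np.array([pt(lo+np.argmax(-s*np.diff(g[v,lo:hi]))+.5,v,140)[:2] for v in [*range(20,60,4),*range(135,180,4)]],np.float32)
    vx,vy,x0,y0=cv2.fitLine(Q,cv2.DIST_HUBER,0,.01,.01).ravel(); print("yaw",np.degrees(np.arctan(-vx/vy)),"x at 23",x0+vx/vy*(23-y0))
E
sed -i 's/(295,205,345,245)/(300,210,340,245)/' held.py; python3 held.py w6
```

```text
barrel ((525.101318359375, 22.097597122192383), 12.494377136230469) (311, 70, 53, 52)
slot ((525.2538452148438, 21.99678611755371), (16.9233341217041, 6.299999237060547), 9.1101655960083) (319, 89, 37, 14)
yaw 8.372464 x at 23 499.8594
yaw 8.750113 x at 23 550.60486Traceback (most recent call last):
  File "held.py", line 9, in <module>
    u0,v0,u1,v1=box; c=blob((S>90).astype(np.uint8),box)
                       ~~~~^^^^^^^^^^^^^^^^^^^^^^^^^^^^^
  File "h.py", line 16, in blob
    return max(cs,key=cv2.contourArea)
ValueError: max() iterable argument is empty
```

Emit:
arm_command --moves "0 0 0.1 -0.5 3 -1 5;0 0 0.1 -0.5 6 -2 5;0 0 0.1 -0.54 9.3 -2.3 5;0 0 0.1 -0.54 9.3 -2.3 5;0 0 0.1 -0.54 9.3 -2.3 5"

```text
time_s: 6.28
eef_pos: [525.2, 21.7, 162.3]
ee_rot: [-180.0, 0.0, 98.6]
force: [-0.2, -1.0, -2.1]
gripper_width: 58.5
```

Emit:
arm_command --moves "0 0 0 0 0 0 5;0 0 0 0 0 0 5"

```text
time_s: 6.45
eef_pos: [525.4, 20.2, 162.7]
ee_rot: [180.0, 0.0, 98.5]
force: [-0.7, -0.7, -2.6]
gripper_width: 58.6
```

```bash
python3 look.py w7; python3 - <<'E'
from h import *
w=dict(np.load("w7.npz"))
cv2.imwrite("pics/w7c.png",cv2.resize(w["img"][170:420,210:430,::-1],None,fx=2,fy=2))
E
```

```text
6.45 [525.44913748  20.19096455 162.65032291] [1.79970361e+02 1.88226457e-02 9.84856292e+01] [ 2.2  0.8 -1.9 87.3 -0.  83.7] [-0.7 -0.7 -2.6] [-0.01 -0.02  0.01] 58.61047566318372
```

View pics/w7c.png

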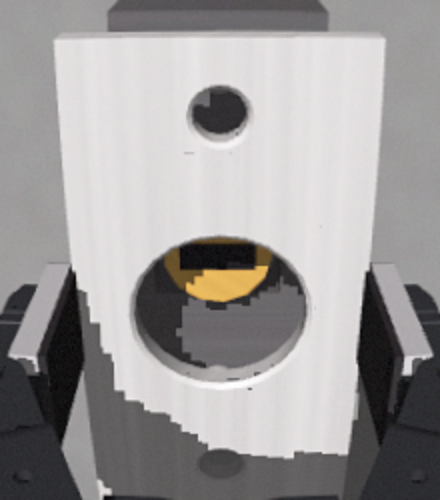

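Plate and lock block are centred in the picture to within about 1 px. I'll lower over the pins, watching the force.

Emit:
arm_command --moves "0 0 0 -0.04 0.03 -0.7 5;0 0 0 -0.04 0.03 -1.1 5;0 0 0 -0.04 0.03 -1.4 5;0 0 0 -0.04 0.03 -1.7 5;0 0 0 -0.04 0.03 -1.7 5"

```text
time_s: 6.92
eef_pos: [524.4, 21.6, 144.4]
ee_rot: [-179.9, -0.0, 98.6]
force: [-0.5, 0.2, -2.9]
gripper_width: 58.5
```

Emit:
arm_command --moves "0 0 0 0 0 -0.2 5;0 0 0 0 0 -0.4 5;0 0 0 0 0 -0.6 5;0 0 0 0 0 -0.6 5;0 0 0 0 0 -0.6 5"

```text
time_s: 7.33
eef_pos: [524.7, 21.8, 139.2]
ee_rot: [-180.0, -0.0, 98.6]
force: [0.4, 0.0, -2.7]
gripper_width: 58.8
```

Emit:
arm_command --moves "0 0 0 0 0 -0.2 5;0 0 0 0 0 -0.4 5;0 0 0 0 0 -0.55 5;0 0 0 0 0 -0.55 5;0 0 0 0 0 -0.55 5"

```text
time_s: 7.75
eef_pos: [524.8, 21.7, 133.9]
ee_rot: [180.0, 0.0, 98.6]
force: [-0.6, 0.6, -0.7]
gripper_width: 58.0
```

Emit:
arm_command --moves "0 0 0 0 0 -0.05 5;0 0 0 0 0 -0.1 5;0 0 0 0 0 -0.1 5"

```text
time_s: 8.0
eef_pos: [524.8, 21.8, 133.8]
ee_rot: [179.9, 0.0, 98.6]
force: [-5.4, 0.3, 6.0]
gripper_width: 58.7
```

The plate has touched down at the expected height (133.8), so I'll release it.

Emit:
arm_command --moves "0 0 0 0 0 0 8.5;0 0 0 0 0 0 8.5;0 0 0 0 0 0 8.5;0 0 0 0 0 0 8.5;0 0 0 0 0 0 8.5"

```text
time_s: 8.42
eef_pos: [524.8, 21.7, 132.7]
ee_rot: [-180.0, 0.0, 98.6]
force: [-0.7, -0.6, -0.3]
gripper_width: 84.8
```

Emit:
arm_command --moves "0 0 0 0 0 3 8.5;0 0 0 0 0 6 8.5;0 0 0 0 0 9 8.5;0 0 0 0 -5 12 8.5;0 0 0 0 -5 12 8.5"

```text
time_s: 8.83
eef_pos: [525.4, -29.7, 256.3]
ee_rot: [179.8, 0.1, 98.6]
force: [0.8, -0.6, 0.7]
gripper_width: 85.3
```

Emit:
arm_command --moves "0 0 0 0 0 0 8.5;0 0 0 0 0 0 8.5;0 0 0 0 0 0 8.5"

```text
time_s: 9.08
eef_pos: [524.6, -27.9, 251.9]
ee_rot: [-179.9, -0.0, 98.6]
force: [0.2, 0.8, 0.4]
gripper_width: 85.1
```

```bash
python3 plate.py w8 146 200,60,440,400; python3 - <<'E'
from h import *
w=dict(np.load("w8.npz")); im=w["img"]; H,S,V=cv2.split(cv2.cvtColor(im,cv2.COLOR_RGB2HSV))
pt=lambda u,v,z: wonz(w,w["pos"],w["rot"],u,v,z)
b=blob(((H>18)&(H<32)&(S>100)&(V>200)).astype(np.uint8),(200,60,440,400)); h=cv2.convexHull(b)[:,0]
P=np.array([pt(*p,150)[:2] for p in h],np.float32); print("barrel",cv2.minEnclosingCircle(P),cv2.boundingRect(b))
cv2.imwrite("pics/w8c.png",cv2.resize(im[60:320,200:460,::-1],None,fx=2,fy=2))
E
```

```text
9.0833 [524.59629031 -27.8915791  251.86217733] [-1.79935861e+02 -2.71832493e-02  9.85673969e+01] [-3.1  2.2  9.4 97.3  0.  78.4] [0.2 0.8 0.4] [-0.04  0.   -0.05] 85.09060227976266
(215, 60, 225, 249)
outline ((529.6642456054688, 8.073936462402344), (161.973876953125, 183.44351196289062), 8.601017951965332)
hole [[330.5 229.5]] ((532.0531616210938, -21.654245376586914), 7.884138107299805)
hole [[351.7 244.1]] ((537.2973022460938, -20.807937622070312), 37.58574676513672)
hole [[331. 167.]] ((525.0951538085938, 22.9071102142334), 18.782041549682617)
hole [[377.8 158. ]] ((555.516845703125, 33.75735092163086), 23.626413345336914)
hole [[331.9 105.7]] ((519.43701171875, 63.75163269042969), 7.614348888397217)
barrel ((525.1858520507812, 22.246904373168945), 12.808659553527832) (313, 150, 37, 39)
```

View pics/w8c.png

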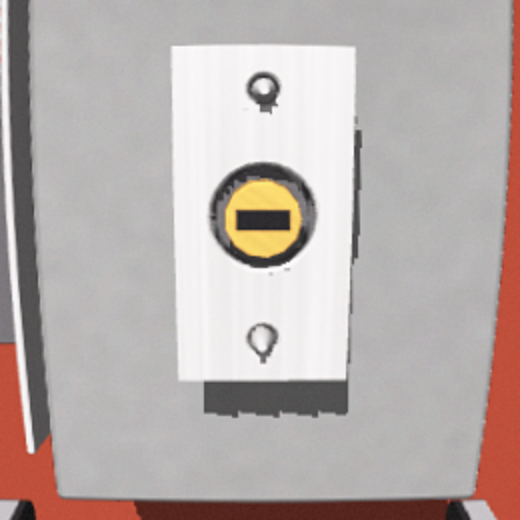

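The plate lies flush with both pins through its holes (crop (263,88) and (262,338)) and the barrel at (264,218). On to the key.

Emit:
arm_command --moves "0 0 -33 -1 11 0 8.5;0 0 -33 -1 11 0 8.5;0 0 -33 -1 11 0 8.5;0 0 -33 -1 11 0 8.5;0 0 -33 -1 11 0 8.5"

```text
time_s: 9.55
eef_pos: [513.9, 84.5, 251.7]
ee_rot: [-179.9, 0.0, 65.5]
force: [0.2, -0.9, -0.1]
gripper_width: 85.5
```

Emit:
arm_command --moves "0 0 -33 -1 11 -1 8.5;0 0 -33 -1 11 -1 8.5;0 0 -33 -1 11 -1 8.5;0 0 -33 -1 11 -1 8.5;0 0 -33 -1 11 -1 8.5"

```text
time_s: 9.97
eef_pos: [503.6, 194.4, 241.2]
ee_rot: [-180.0, 0.1, 32.5]
force: [0.3, -0.6, 0.4]
gripper_width: 84.9
```

Emit:
arm_command --moves "0 0 -30 -2 8.5 -3 8.5;0 0 -30 -2 8.5 -3 8.5;0 0 -30 -2 8.5 -3 8.5;0 0 -30 -2 8.5 -3 8.5;0 0 -30 -2 8.5 -3 8.5"

```text
time_s: 10.38
eef_pos: [514.5, 181.6, 211.3]
ee_rot: [-174.8, 0.7, 16.8]
force: [0.3, -0.9, -0.1]
gripper_width: 85.1
```

Emit:
arm_command --moves "0 0 0 0 0 0 8.5;0 0 0 0 0 0 8.5"

```text
time_s: 10.55
eef_pos: [514.9, 181.2, 212.3]
ee_rot: [-174.9, 0.6, 16.7]
force: [0.6, 0.6, -0.2]
gripper_width: 85.0
```

```bash
cat > key.py <<'E'
from look import *
n=sys.argv[1]; look(n); w=dict(np.load(n+".npz")); im=w["img"]; H,S,V=cv2.split(cv2.cvtColor(im,cv2.COLOR_RGB2HSV))
m=((H>18)&(H<34)&(S>110)&(V>60)).astype(np.uint8); m[400:]=0
b=blob(m,(100,0,540,420)); print(cv2.boundingRect(b))
z=float(sys.argv[2]); P=np.array([wonz(w,w["pos"],w["rot"],*p,z)[:2] for p in b[:,0]],np.float32); print(cv2.minAreaRect(P))
mb=((H>18)&(H<34)&(S>110)&(V>float(sys.argv[3]))).astype(np.uint8); b2=blob(mb,(100,0,540,420)); print("bright",cv2.boundingRect(b2))
P=np.array([wonz(w,w["pos"],w["rot"],*p,z)[:2] for p in b2[:,0]],np.float32); print(cv2.minAreaRect(P))
x,y,a,c=cv2.boundingRect(b); x0=max(0,x+a//2-50);y0=max(0,y+c//2-50)
cv2.imwrite(f"pics/{n}c.png",cv2.resize(im[y0:y0+110,x0:x0+110,::-1],None,fx=5,fy=5)); print("crop origin",x0,y0)
E
python3 key.py w9 96 190
```

```text
10.55 [514.86483436 181.16572199 212.30882607] [-174.86850157    0.55552469   16.74648946] [ 16.7   4.5   7.3  93.4   5.1 180. ] [ 0.6  0.6 -0.2] [-0.1  -0.04 -0.  ] 85.04671197366117
(193, 185, 36, 49)
((502.9745178222656, 274.69793701171875), (23.458354949951172, 42.472225189208984), 88.45802307128906)
bright (193, 192, 18, 42)
((498.8629455566406, 282.8977966308594), (7.678775787353516, 33.833030700683594), 87.5021743774414)
crop origin 161 159
```

View pics/w9c.png

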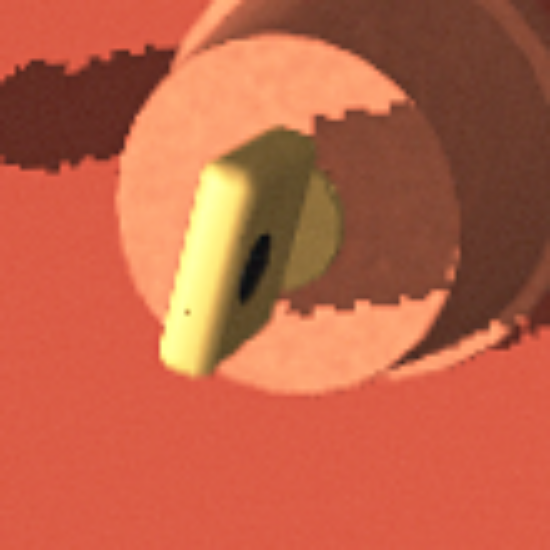

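The brass key is on the pot with its bow top running from crop (228,175) to (185,365). But joint 6 reached its limit, since q6 = q1+180−yaw. I'll use the half-turned grasp (yaw about 177.5), so I need to turn back.

```bash
python3 - <<'E'
from cell import arm; from h import *
s=arm.state(); a=R.from_euler("xyz",s["ee_rot"],degrees=True); b=R.from_euler("xyz",[180,0,51],degrees=True)
print((b*a.inv()).as_rotvec(degrees=True), s["eef_pos"])
E
```

```text
[-4.02492167 -3.34559277 34.2076436 ] [514.90656178 181.57678255 212.56229827]
```

Emit:
arm_command --moves "-4 -3.3 34.2 0 2 0 8.5;-4 -3.3 34.2 0 2 0 8.5;-4 -3.3 34.2 0 2 0 8.5;-4 -3.3 34.2 0 2 0 8.5;-4 -3.3 34.2 0 2 0 8.5"

```text
time_s: 11.02
eef_pos: [514.9, 202.4, 212.8]
ee_rot: [-180.0, 0.0, 51.5]
force: [1.3, 0.2, 0.1]
gripper_width: 85.1
```

Emit:
arm_command --moves "0 0 33 0 2 0 8.5;0 0 33 0 2 0 8.5;0 0 33 0 2 0 8.5;0 0 33 0 2 0 8.5;0 0 33 0 2 0 8.5"

```text
time_s: 11.43
eef_pos: [514.7, 222.4, 212.8]
ee_rot: [-179.9, -0.0, 84.5]
force: [0.8, 0.0, 0.4]
gripper_width: 85.0
```

Emit:
arm_command --moves "0 0 33 0 2 0 8.5;0 0 33 0 2 0 8.5;0 0 33 0 2 0 8.5;0 0 33 0 2 0 8.5;0 0 33 0 2 0 8.5"

```text
time_s: 11.85
eef_pos: [514.7, 242.4, 212.8]
ee_rot: [-179.9, -0.0, 117.5]
force: [-0.3, -0.1, 0.1]
gripper_width: 85.3
```

Emit:
arm_command --moves "0 0 33 -1.6 2 0 8.5;0 0 33 -1.6 2 0 8.5;0 0 33 -1.6 2 0 8.5;0 0 33 -1.6 2 0 8.5;0 0 33 -1.6 2 0 8.5"

```text
time_s: 12.27
eef_pos: [498.6, 262.4, 212.8]
ee_rot: [-179.9, -0.0, 150.5]
force: [0.1, 0.2, -0.3]
gripper_width: 84.8
```

Emit:
arm_command --moves "0 0 27.5 0 2 -3 8.5;0 0 27.5 0 2 -3 8.5;0 0 27.5 0 2 -3 8.5;0 0 27.5 0 2 -3 8.5;0 0 27.5 0 2 -3 8.5"

```text
time_s: 12.68
eef_pos: [498.6, 282.2, 182.7]
ee_rot: [-179.9, -0.0, 177.8]
force: [0.5, -0.2, -0.3]
gripper_width: 85.0
```

Emit:
arm_command --moves "0 0 0 0 0 0 8.5;0 0 0 0 0 0 8.5;0 0 0 0 0 0 8.5"

```text
time_s: 12.93
eef_pos: [499.2, 281.4, 183.1]
ee_rot: [-180.0, -0.0, 177.3]
force: [0.1, -1.0, 0.4]
gripper_width: 85.3
```

```bash
python3 key.py w10 96 190
```

```text
12.9333 [499.15488956 281.35922876 183.139685  ] [-1.79959381e+02 -1.68538441e-02  1.77334896e+02] [29.4  7.4  7.4 90.  -0.  32.1] [ 0.1 -1.   0.4] [-0.02 -0.03 -0.04] 85.25176184450841
(307, 209, 32, 59)
((493.7176513671875, 281.759521484375), (19.94803237915039, 39.88788986206055), 73.3118667602539)
bright (316, 209, 23, 59)
((494.3362731933594, 286.17999267578125), (13.924056053161621, 40.153099060058594), 84.54441833496094)
crop origin 273 188
```

```bash
python3 - <<'E'
from h import *
for n,(x,y,a,c) in (("w9",(193,185,36,49)),("w10",(305,207,36,63))):
    w=dict(np.load(n+".npz")); im=w["img"]
    m=im[y:y+c,x:x+a]; print(n)
    for r in range(0,c,4): print(y+r,' '.join('%3d'%v for v in m[r,::2,1]))
E
```

```text
w9
185 155 160 163 164 167 160 158 160 165 169 133  93  85  81 129 118  67  75
189 159 160 162 159 159 164 149 102  88  88  88  88  84  88  84  79  74  75
193 161 159 164 160 213 249 208 171 143  94  87  81  81  79  76  92  84  69
197 157 157 158 158 254 255 252 242 201 118  78  78  75  75  73 113 112 102
201 162 162 155 222 255 253 245 225 148  85  75  70  79  78 100 110 112 117
205 163 164 153 255 255 250 237 187 114  73  78  80  81  72 110 116 113 111
209 158 162 212 255 253 243 225 143  90  25  14  80  76 106 109 111 113 117
213 161 154 255 254 248 235 181 114  61  19  39  79  80 112 109 112  95  70
217 159 199 255 251 241 218 140  88  10  38  79  75  81  78  68  73  72  74
221 164 255 255 249 231 177 111  73  74  77  73 102 157 107  66 100 169 165
225 122 255 251 240 215 141  90  80  76  74 134 158 165 164 159 157 153 160
229 255 254 245 229 176 111  69  79 155 158 162 165 157 157 162 161 158 156
233  89 101 161 203 136  87 132 157 155 157 161 163 164 164 160 159 160 160
w10
207 168 165 179 171 166 171 179 169 166 167 173 169 176 170 171 174 168 166
211 177 181 111  77  81  83  
[... 410 characters left out ...]
 245 246 240 166
235  79 108 122 118 115 110 180 235 241 246 249 252 227 246 245 247 195 173
239  81  79 103 129 121 111 181 236 242 246 250 252 185 248 247 188 168 171
243  78  82  80  84  95 110 181 236 242 247 250 252 181 178 162 167 171 167
247  77  83  81  79  80 116 180 237 242 246 250 252 202 169 172 173 172 170
251  78  79  77  82  79 112 189 239 242 247 250 252 202 173 169 167 166 169
255  81  81  77  79  75 100 194 239 243 247 250 252 185 171 178 166 176 177
259 160 167 170 169 163 115 193 240 244 247 250 252 182 165 166 168 174 170
263 169 174 170 168 169 112 197 240 244 248 250 252 174 174 171 162 165 175
267 101  99  97 100  98 129 149 209 212 225 232 234 123 114  97 100  96 103
```

```bash
python3 - <<'E'
from h import *
w=dict(np.load("w10.npz")); f=lambda u,v,z:wonz(w,w["pos"],w["rot"],u,v,z).round(1)
print(f(316,243,96),f(329.3,243,96),f(322.6,217.5,96),f(322.6,268,96)); 
print("collar",f(307,230,64),f(337,230,64))
w=dict(np.load("w9.npz")); print(f(204,193,96),f(196,233,96))
for v in (201,213,225): print(v,f({201:198.5,213:196.5,225:194.5}[v],v,96), f({201:209.5,213:206.5,225:204}[v],v,96))
E
```

```text
[496.8 279.   96. ] [497.2 287.7  96. ] [479.7 284.1  96. ] [514.7 282.6  96. ]
collar [497.5 272.   64. ] [498.5 294.1  64. ]
[514.8 283.6  96. ] [481.2 284.   96. ]
201 [507.3 286.8  96. ] [510. 278.  96.]
213 [497.4 286.6  96. ] [499.9 278.5  96. ]
225 [487.3 286.5  96. ] [489.8 278.6  96. ]
```

Emit:
arm_command --moves "0 0 0 -0.15 0.15 -4 8.5;0 0 0 -0.15 0.15 -6 8.5;0 0 0 -0.15 0.15 -7 8.5;0 0 0 -0.15 0.15 -7 8.5;0 0 0 -0.15 0.15 -7 8.5"

```text
time_s: 13.4
eef_pos: [497.9, 282.6, 113.7]
ee_rot: [-180.0, -0.0, 177.4]
force: [0.5, -0.9, 0.2]
gripper_width: 84.8
```

Emit:
arm_command --moves "0 0 0 0 0 0 8.5;0 0 0 0 0 0 8.5"

```text
time_s: 13.57
eef_pos: [498.6, 282.9, 114.9]
ee_rot: [180.0, 0.1, 177.4]
force: [0.2, 0.4, -0.2]
gripper_width: 84.9
```

```bash
python3 key.py w11 96 190; python3 - <<'E'
from h import *
w=dict(np.load("w11.npz")); u,v=map(int,wproj(w,w["pos"],w["rot"],[497.3,283.2,96])); print(u,v); im=w["img"]
for r in range(v-56,v+60,8): print(r,' '.join('%3d'%x for x in im[r,u-30:u+31:2,1]))
E
```

```text
13.5667 [498.55375173 282.93962636 114.8731412 ] [1.79966978e+02 9.75101601e-02 1.77429547e+02] [29.6  7.3 -0.3 82.3 -0.  32.2] [ 0.2  0.4 -0.2] [0.01 0.07 0.05] 84.86025362923111
(299, 240, 42, 82)
((492.06158447265625, 281.5205993652344), (19.15362548828125, 42.81319046020508), 74.94926452636719)
bright (312, 240, 29, 75)
((490.66839599609375, 286.32550048828125), (13.226451873779297, 39.13164520263672), 86.91287994384766)
crop origin 270 231
319 291
235 169 170 174 176 172 167 171 170 169 168 170 168 171 172 173 173 175 178 176 174 174 171 169 167 173 174 170 162 170 173 174
243 173 179 179 178 179 184  73  80  84  79  84  84 102 115 135 140 158 161 181 204 172 169 168 171 165 163 160 161 165 168 168
251  76  77  82  81  80  79  79  80  85 104 121  87 101 125 141 152 157 167 178 194 209 243 194 177 174 169 168 172 172 173 167
259  81  76  81  81  81  77 126 124 120 122 108 110 166 222 231 234 234 237 240 240 194 245 245 245 247 163 172 174 163 169 170
267  82  84  80  81  80 121 122 123 124 123 112 139 191 229 236 241 245 248 251 252 238 246 247 247 247 249 165 173 176 174 173
275
[... 576 characters left out ...]
 248 250 252 255 116 172 170 170 165 167 171 119 106  98  97
315 102 101 102  98 102  98 101 101  99 100  94 140 110 111 110 115 121 116 118 109  94 100  98 102 101 101 101 102  99  99  97
323 100  99 101 100 102  99 101 100  99  98 102  96 101 104  99  97 100 101 100 100 100 103 101  99  99 101 101 101  99 103  99
331  98  99  98  97 102 101  98 100  99  97  99 103  98 104  97 102  97 102 101  98  99 103 101 103 100  99 100 103 101 100 101
339  97 100  99 102 101  99 101 100  96 102 103 101 103 100  98 101 102  98 102 102  99 101 101 103 103 103  98 100  98  98 100
347 100  99 100 101 102 102 100  99 100 102 100  99 101 101 101 101 101 101 100 102  97 101 103  98 100 100 101  98  97 101 100
```

Emit:
arm_command --moves "0 0 0 -0.1 0.02 -2 8.5;0 0 0 -0.1 0.02 -4 8.5;0 0 0 -0.1 0.02 -4.6 8.5;0 0 0 -0.1 0.02 -4.6 8.5;0 0 0 -0.1 0.02 -4.6 8.5"

```text
time_s: 14.03
eef_pos: [497.0, 282.9, 67.9]
ee_rot: [-180.0, -0.0, 177.4]
force: [0.5, 0.6, 0.5]
gripper_width: 84.8
```

Emit:
arm_command --moves "0 0 0 0 0 0 3;0 0 0 0 0 0 3;0 0 0 0 0 0 2.5;0 0 0 0 0 0 2;0 0 0 0 0 0 1.6"

```text
time_s: 14.45
eef_pos: [497.0, 282.9, 67.5]
ee_rot: [-180.0, 0.0, 177.4]
force: [-0.4, 0.4, -0.4]
gripper_width: 24.8
```

```bash
python3 look.py w12; python3 - <<'E'
from h import *
w=dict(np.load("w12.npz")); im=w["img"]; f=lambda u,v,z:wonz(w,w["pos"],w["rot"],u,v,z).round(1)
u,v=map(int,wproj(w,w["pos"],w["rot"],[497.3,283.2,96])); print(u,v)
for r in range(v-70,v+60,8): print(r,' '.join('%3d'%x for x in im[r,u-40:u+41:2,1]))
E
```

```text
14.45 [496.96583945 282.85712615  67.4797982 ] [-1.79972493e+02  4.64755244e-03  1.77447115e+02] [29.7  7.9 -4.8 77.3 -0.  32.2] [-0.4  0.4 -0.4] [ 0.02 -0.01 -0.  ] 24.82357814710425
320 351
281 179 185 190 188 188 186 192 194 177 156  87  83  85  85  82  92 108 121 134 143 149 162 169 182 199 206 181 180 178 182 179 173 173 177 175 170 176 178 176 178 185
289 102 101  87  83  86  87  86  84  85  87  84  81  89 102  98  99 109 126 147 151 165 166 166 179 193 211 205 202 180 180 181 183 178 179 179 187 182 182 182 185 185
297 151 150 141  78  35  46  84  83  86  98 129 132 130 131  98 103 114 133 147 156 166 170 175 183 196 210 195 127 129 127 105  94  83  84 173  71  58 127 154 152 156
305 181 185 114  37  36  35  82  93 130 130 130 128 133 129  92 103 126 150 160 164 173 179 179 184 198 215 222 137 134 132 130 129 127  82 144  26  49  56 188 183 182
313 182 183  40  49  33  25  74 112 132 127 131 131 131 119 115 172 211 237 243 244 245 245 246 248 250 251 233 155 127 130 130 129 129  86 105  32  37  46 103 184 183
321 182  79  46  54  41  31  66  88  92 136 132 128 129 117 133 171 
[... 1247 characters left out ...]
 107 103  85  31  44  45  38
385  47  68  49  52 110 107 103 105 104 103 106 106 105 106 105 105 108 115 111 114 115 109 109 104 104 107 105 105 105 109 106 105 105 108 105 105 108  49  48  86  40
393  88 107 103 105 106 102 104 103 106 103 106 108 104 103 104 103 105 107 104 106 105 104 104 106 105 105 105 107 105 107 108 107 105 106 103 108 106 107 105 103  76
401 110 108 107 106 107 105 105 105 105 105 105 104 106 106 105 105 107 102 107 105 103 104 106 105 104 107 105 104 105 107 106 105 105 103 105 106 107 103 103 105  99
409  87 106 104 108 105 104 105 106 104 107 104 105 105 103 105 107 104 107 108 104 105 102 104 104 102 107 102 103 104 104 105 104 104 106 110 107 104 106 103 108  68
```

The key is centred between the pads. Close the grip.

Emit:
arm_command --moves "0 0 0 0 0 0 1.2;0 0 0 0 0 0 0.8;0 0 0 0 0 0 0.6;0 0 0 0 0 0 0.6;0 0 0 0 0 0 0.6" --grip_force 70

```text
time_s: 14.92
eef_pos: [496.9, 282.8, 67.3]
ee_rot: [-180.0, -0.0, 177.4]
force: [-0.1, -0.7, 2.9]
gripper_width: 9.3
```

Emit:
arm_command --moves "0 0 0 0 0 0 0.4;0 0 0 0 0 1 0.4;0 0 0 0 0 3 0.4;0 0 0 0 0 3 0.4;0 0 0 0 0 3 0.4"

```text
time_s: 15.33
eef_pos: [497.4, 283.1, 98.3]
ee_rot: [180.0, 0.1, 177.4]
force: [-0.1, -0.4, -2.2]
gripper_width: 9.1
```

```bash
python3 look.py w13
```

```text
15.3333 [497.37952517 283.0952966   98.26027268] [1.79982114e+02 7.30954035e-02 1.77446684e+02] [29.7  7.4 -2.  80.5 -0.  32.2] [-0.1 -0.4 -2.2] [ 0.03  0.04 -0.04] 9.06020335355304
```

```bash
python3 - <<'E'
from h import *
for n in ("w12","w13"):
    w=dict(np.load(n+".npz")); im=w["img"].astype(int); z=96 if n=="w12" else w["pos"][2]-67.3+96
    Rt=R.from_euler("xyz",w["rot"],degrees=True).as_matrix()
    tl=lambda u,v:(Rt.T@(wonz(w,w["pos"],w["rot"],u,v,z)-w["pos"])).round(2)
    print(n,"g:",im[300:318,322,1],"b:",im[374:392,322].tolist()[::1])
    print(im[330,296:344,1])
    print(tl(320,311),tl(320,384),tl(307,330),tl(333,330))
E
```

```text
w12 g: [169 173 174 173 176 179 172 173 174 186 208 225 235 245 249 246 247 248] b: [[154, 113, 62], [161, 122, 66], [164, 130, 72], [162, 126, 71], [162, 126, 68], [160, 125, 68], [163, 127, 68], [160, 124, 66], [160, 127, 69], [162, 128, 72], [155, 124, 71], [131, 109, 57], [228, 107, 78], [241, 106, 82], [238, 105, 80], [238, 106, 84], [237, 106, 82], [237, 103, 80]]
[ 85  85  88  83  86  87  91  89  87  92 100 115 134 154 171 192 216 229
 240 242 243 245 246 246 248 249 250 251 251 252 252 253 253 253 254 255
 255 142  86  82  81  85  84  86  87  84  83  79]
[ 17.44   0.22 -28.52] [-16.56   0.21 -28.52] [  9.44  -4.48 -28.52] [  9.44   4.91 -28.52]
w13 g: [166 165 170 167 173 172 174 169 168 178 197 219 183 188 247 247 247 247] b: [[158, 124, 66], [159, 122, 65], [160, 127, 68], [161, 126, 70], [160, 125, 70], [160, 124, 67], [162, 125, 72], [158, 125, 66], [159, 124, 70], [160, 125, 68], [159, 123, 69], [140, 114, 59], [166, 104, 66], [242, 102, 79], [238, 104, 80], [237, 104, 80], [238, 105, 83], [237, 104, 80]]
[182 180 181 178 180 181 184 109  38  47  44  65 117 155 171 192 211 226
 241 242 242 245 245 245 247 248 249 250 251 252 253 254 255 255 255 255
 175  66  43  43  45 155 185 179 179 177 179 178]
[ 17.55   0.21 -28.72] [-16.42   0.21 -28.68] [  9.57  -4.48 -28.71] [  9.56   4.9  -28.71]
```

Key gripped, and within about 0.2 mm of the tool centre. I'll carry it high to a viewing spot beyond the lock, at the final yaw.

Emit:
arm_command --moves "0 0 0 0 0 4 0.4;0 0 0 0 0 8 0.4;0 0 0 0 0 11.7 0.4;0 0 4 2 -4 11.7 0.4;0 0 8 4 -8 11.7 0.4"

```text
time_s: 15.8
eef_pos: [534.6, 209.2, 216.0]
ee_rot: [180.0, 0.2, -174.1]
force: [0.6, 0.1, -1.8]
gripper_width: 8.8
```

Emit:
arm_command --moves "0 0 3 7.5 -16.8 0 0.4;0 0 3 7.5 -16.8 0 0.4;0 0 3 7.5 -16.8 0 0.4;0 0 3 7.5 -16.8 0 0.4;0 0 3 7.5 -16.8 0 0.4"

```text
time_s: 16.22
eef_pos: [610.1, 35.8, 212.5]
ee_rot: [-179.9, -0.1, -171.7]
force: [-0.2, 1.1, -1.1]
gripper_width: 8.8
```

Emit:
arm_command --moves "0 0 0 0 0 0 0.4;0 0 0 0 0 0 0.4;0 0 0 0 0 0 0.4;0 0 0 0 0 0 0.4"

```text
time_s: 16.55
eef_pos: [608.6, 41.3, 213.8]
ee_rot: [-180.0, -0.1, -171.5]
force: [0.8, -0.6, 0.3]
gripper_width: 8.8
```

```bash
cat > kh.py <<'E'
from look import *
n=sys.argv[1]; look(n)
w=dict(np.load(n+".npz")); im=w["img"]; H,S,V=cv2.split(cv2.cvtColor(im,cv2.COLOR_RGB2HSV))
pt=lambda u,v,z: wonz(w,w["pos"],w["rot"],u,v,z)
u,v=map(int,wproj(w,w["pos"],w["rot"],[525,22.3,150])); print("pred",u,v)
b=blob(((H>18)&(H<32)&(S>100)&(V>200)).astype(np.uint8),(u-40,max(0,v-40),u+40,v+40)); h=cv2.convexHull(b)[:,0]
P=np.array([pt(*p,150)[:2] for p in h],np.float32); print("barrel",cv2.minEnclosingCircle(P),cv2.boundingRect(b))
x=blob((V<110).astype(np.uint8),(u-9,max(0,v-20),u+10,v+20)); P=np.array([pt(*p,150)[:2] for p in x[:,0]],np.float32); print("slot",cv2.minAreaRect(P),cv2.boundingRect(x))
E
python3 kh.py w14
```

```text
16.55 [608.63517115  41.29600099 213.81511494] [-1.79967796e+02 -5.62522552e-02 -1.71480965e+02] [ 3.9 13.2 17.4 94.3 -0.  -4.6] [ 0.8 -0.6  0.3] [ 0.01  0.06 -0.04] 8.768362874648401
pred 308 112
barrel ((525.0474853515625, 22.06619644165039), 12.56792163848877) (285, 91, 46, 45)
slot ((525.3991088867188, 22.068574905395508), (17.2570743560791, 6.029119491577148), 8.213812828063965) (302, 98, 12, 32)
```

Emit:
arm_command --moves "0 0 0 -3 -1 0 0.4;0 0 0 -6 -1.94 -1 0.4;0 0 0 -8.34 -1.94 -2 0.4;0 0 0 -8.34 -1.94 -2 0.4;0 0 0 -8.34 -1.94 -2 0.4"

```text
time_s: 17.02
eef_pos: [524.6, 21.6, 194.2]
ee_rot: [-180.0, -0.0, -171.5]
force: [0.9, -0.3, -0.1]
gripper_width: 8.9
```

Emit:
arm_command --moves "0 0 0 0 0 0 0.4;0 0 0 0 0 0 0.4;0 0 0 0 0 0 0.4;0 0 0 0 0 0 0.4;0 0 0 0 0 0 0.4"

```text
time_s: 17.43
eef_pos: [526.1, 20.9, 194.0]
ee_rot: [-180.0, -0.0, -171.5]
force: [-0.4, -0.5, -1.9]
gripper_width: 8.8
```

```bash
python3 look.py w15
```

```text
17.4333 [526.122133    20.9346126  194.03974319] [-1.79956688e+02 -2.85730838e-02 -1.71545365e+02] [ 2.3  1.2  2.  90.8 -0.  -6.2] [-0.4 -0.5 -1.9] [-0.06  0.04  0.04] 8.84735074289536
```

Emit:
arm_command --moves "0 0 0 -0.08 0.1 0 0.4;0 0 0 -0.08 0.1 0 0.4;0 0 0 -0.08 0.1 0 0.4"

```text
time_s: 17.73
eef_pos: [524.9, 21.8, 194.1]
ee_rot: [-180.0, -0.0, -171.6]
force: [0.7, -0.2, -1.6]
gripper_width: 8.8
```

Emit:
arm_command --moves "0 0 0 0 0 0 0.4;0 0 0 0 0 0 0.4"

```text
time_s: 17.9
eef_pos: [524.9, 21.8, 194.1]
ee_rot: [-180.0, -0.0, -171.6]
force: [-0.0, 1.0, -0.5]
gripper_width: 9.0
```

```bash
python3 look.py w16; python3 look.py w17;  python3 - <<'E'
from h import *
w=dict(np.load("w17.npz")); im=w["img"]
cv2.imwrite("pics/w17c.png",cv2.resize(im[200:420,230:410,::-1],None,fx=2.7,fy=2.7,interpolation=cv2.INTER_CUBIC)); print(wproj(w,w["pos"],w["rot"],[525.15,22.07,150]))
E
```

```text
17.9 [524.85603744  21.81806672 194.1158089 ] [-1.79957526e+02 -2.08427354e-02 -1.71555972e+02] [ 2.4  1.   1.8 90.8 -0.  -6. ] [-0.   1.  -0.5] [0.01 0.03 0.04] 9.018390482958127
17.95 [524.85178178  21.82499152 194.12221689] [-1.79956672e+02 -2.01951362e-02 -1.71553218e+02] [ 2.4  1.   1.8 90.8 -0.  -6. ] [ 0.3 -0.6 -0.3] [-0.09 -0.01  0.01] 8.888089781953775
(np.float64(320.2142227542845), np.float64(273.32476089332414))
```

View pics/w17c.png

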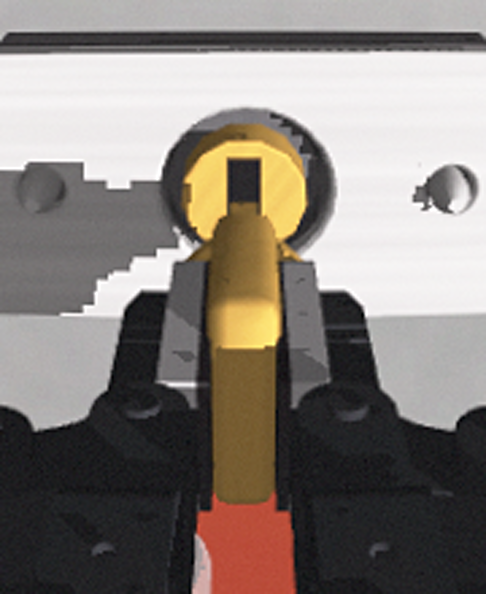

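Barrel slot (crop 244,185) and key bow (246,320) line up laterally. I'll descend carefully.

Emit:
arm_command --moves "0 0 0 0.04 0 -0.6 0.4;0 0 0 0.04 0 -1.2 0.4;0 0 0 0.04 0 -1.4 0.4;0 0 0 0.04 0 -1.6 0.4;0 0 0 0.04 0 -1.7 0.4"

```text
time_s: 18.42
eef_pos: [525.1, 21.8, 176.6]
ee_rot: [-180.0, -0.1, -171.6]
force: [-1.0, 0.9, 0.1]
gripper_width: 8.6
```

Emit:
arm_command --moves "0 0 0 0 0 -0.1 0.4;0 0 0 0 0 -0.2 0.4;0 0 0 0 0 -0.3 0.4;0 0 0 0 0 -0.3 0.4"

```text
time_s: 18.75
eef_pos: [525.1, 21.8, 174.9]
ee_rot: [-179.9, 0.0, -171.6]
force: [-3.8, -0.4, 4.4]
gripper_width: 8.9
```

The nose is 4.4 mm below the face, at the first pin pair. I'll push with a small wiggle.

Emit:
arm_command --moves "0 0 2.5 0 0 -0.15 0.4;0 0 -2.5 0 0 -0.3 0.4;0 0 2.5 0 0 -0.4 0.4;0 0 -2.5 0 0 -0.5 0.4;0 0 0 0 0 -0.5 0.4"

```text
time_s: 19.17
eef_pos: [524.9, 21.8, 169.2]
ee_rot: [-180.0, -0.0, -171.9]
force: [-2.1, -0.0, 0.7]
gripper_width: 9.1
```

Past the first pair. On to the second, at about 15 mm depth.

Emit:
arm_command --moves "0 0 0 0 0 -0.2 0.4;0 0 0 0 0 -0.4 0.4;0 0 2.5 0 0 -0.5 0.4;0 0 -2.5 0 0 -0.6 0.4;0 0 0 0 0 -0.6 0.4"

```text
time_s: 19.58
eef_pos: [525.0, 21.8, 163.4]
ee_rot: [-179.9, -0.0, -171.9]
force: [-4.3, -0.7, 3.5]
gripper_width: 8.9
```

Emit:
arm_command --moves "0 0 2.5 0 0 -0.2 0.4;0 0 -2.5 0 0 -0.35 0.4;0 0 2.5 0 0 -0.5 0.4;0 0 -2.5 0 0 -0.55 0.4;0 0 0 0 0 -0.55 0.4"

```text
time_s: 20.0
eef_pos: [525.0, 21.7, 157.3]
ee_rot: [-179.9, -0.1, -171.9]
force: [-3.3, -1.5, 1.3]
gripper_width: 9.2
```

Emit:
arm_command --moves "0 0 0 0 0 -0.05 0.4;0 0 0 0 0 -0.1 0.4;0 0 0 0 0 -0.15 0.4;0 0 0 0 0 -0.15 0.4"

```text
time_s: 20.33
eef_pos: [525.1, 21.7, 157.3]
ee_rot: [-179.9, 0.0, -171.6]
force: [-6.9, -0.8, 11.3]
gripper_width: 8.8
```

The key is home: it stalls at 157.3 mm with 11 N. Now the clockwise turn.

Emit:
arm_command --moves "0 0 -6 -0.03 0 0 0.4;0 0 -12 -0.03 0 0 0.4;0 0 -18 -0.03 0 0 0.4;0 0 -24 -0.03 0 0 0.4;0 0 -30 -0.03 0 0 0.4" --grip_force 90

```text
time_s: 20.75
eef_pos: [525.1, 21.9, 157.3]
ee_rot: [-180.0, 0.1, 158.1]
force: [-5.9, -0.6, 10.6]
gripper_width: 8.1
```

```bash
python3 look.py w18
```

```text
20.75 [525.08828677  21.92051675 157.31618042] [-1.79999055e+02  5.28074306e-02  1.58123224e+02] [ 2.4  0.7 -2.6 86.7 -0.  24.3] [-5.9 -0.6 10.6] [-0.07  1.28  0.2 ] 8.125913011100252
```

Emit:
arm_command --moves "0 0 -6 0 0 0 0.4;0 0 -12 0 0 0 0.4;0 0 -18 0 0 0 0.4;0 0 -24 0 0 0 0.4;0 0 -30 0 0 0 0.4"

```text
time_s: 21.22
eef_pos: [525.1, 21.8, 157.3]
ee_rot: [180.0, 0.0, 128.1]
force: [-5.9, 0.4, 10.9]
gripper_width: 8.8
```

Emit:
arm_command --moves "0 0 -6 0 0 0 0.4;0 0 -12 0 0 0 0.4;0 0 -18 0 0 0 0.4;0 0 -24 0 0 0 0.4;0 0 -28 0 0 0 0.4"

```text
time_s: 21.63
eef_pos: [525.0, 21.8, 157.3]
ee_rot: [180.0, 0.0, 100.1]
force: [-6.6, -1.5, 11.3]
gripper_width: 8.6
```

```bash
python3 look.py w19
```

```text
21.6333 [524.98726269  21.75022391 157.27315872] [1.79974897e+02 3.29710586e-04 1.00093628e+02] [ 2.4  0.7 -2.5 86.7  0.  82.3] [-6.6 -1.5 11.3] [-0.27  1.45  0.19] 8.588204911162133
```

Emit:
arm_command --moves "0 0 -2 0 0 0 0.4;0 0 -4 0 0 0 0.4;0 0 -5 0 0 0 0.4;0 0 -5 0 0 0 0.4;0 0 -5 0 0 0 0.4"

```text
time_s: 22.1
eef_pos: [525.0, 21.7, 157.3]
ee_rot: [180.0, -0.0, 95.4]
force: [-6.4, -1.1, 10.5]
gripper_width: 8.6
```

```bash
python3 look.py w20; python3 - <<'E'
from h import *
for n in ("w18","w19","w20"):
    w=dict(np.load(n+".npz")); im=w["img"]; H,S,V=cv2.split(cv2.cvtColor(im,cv2.COLOR_RGB2HSV))
    b=blob(((H>16)&(H<34)&(S>110)&(V>80)).astype(np.uint8),(270,240,370,410)); print(n,cv2.boundingRect(b),cv2.minAreaRect(b))
E
```

```text
22.1 [524.9983846   21.73725648 157.31216826] [ 1.79970141e+02 -5.82045627e-03  9.54007039e+01] [ 2.4  0.7 -2.5 86.7  0.  87. ] [-6.4 -1.1 10.5] [-0.29  1.35  0.16] 8.584710830730241
w18 (292, 272, 54, 114) ((313.29693603515625, 327.3309020996094), (51.35264205932617, 113.7249526977539), 9.8939208984375)
w19 (292, 272, 53, 115) ((313.2424621582031, 327.7808837890625), (51.02497863769531, 113.52425384521484), 8.595911026000977)
w20 (292, 272, 53, 115) ((313.14544677734375, 328.11505126953125), (51.1169548034668, 113.9151611328125), 8.595911026000977)
```

Emit:
arm_command --moves "0 0 -1 0 0 0 0.4;0 0 -2 0 0 0 0.4;0 0 -3 0 0 0 0.4;0 0 -3 0 0 0 0.4;0 0 -3 0 0 0 0.4"

```text
time_s: 22.57
eef_pos: [525.0, 21.7, 157.3]
ee_rot: [180.0, -0.0, 92.4]
force: [-6.1, -0.5, 11.0]
gripper_width: 8.9
```

```bash
python3 look.py w21; python3 - <<'E'
from h import *
w=dict(np.load("w21.npz")); im=w["img"]; H,S,V=cv2.split(cv2.cvtColor(im,cv2.COLOR_RGB2HSV))
b=blob(((H>16)&(H<34)&(S>110)&(V>80)).astype(np.uint8),(270,240,370,410)); print(cv2.boundingRect(b),cv2.minAreaRect(b))
a=dict(np.load("w17.npz"))["img"].astype(int)
# bow side edges (brass vs pads), compare before turn and now
for nm,i in (("w17",a),("w21",im.astype(int))):
    for v in (320,350,380): 
        d=i[v,:,0]-i[v,:,2]; k=np.where(d[290:350]>40)[0]+290; print(nm,v,k.min(),k.max())
E
```

```text
22.5667 [524.9613456   21.71142691 157.29189395] [ 1.79974242e+02 -7.24174795e-03  9.24016450e+01] [ 2.4  0.7 -2.6 86.7  0.  90. ] [-6.1 -0.5 11. ] [-0.23  1.44  0.11] 8.85814099439155
(291, 272, 54, 115) ((312.8447570800781, 327.9290466308594), (51.05582046508789, 113.34642028808594), 9.141639709472656)
w17 320 307 334
w17 350 309 331
w17 380 309 331
w21 320 306 333
w21 350 309 331
w21 380 309 330
```

Emit:
arm_command --moves "0 0 -1 0 0 0 0.4;0 0 -2 0 0 0 0.4;0 0 -3 0 0 0 0.4;0 0 -3 0 0 0 0.4;0 0 -3 0 0 0 0.4"

```text
time_s: 23.03
eef_pos: [525.0, 21.7, 157.3]
ee_rot: [180.0, -0.0, 89.4]
force: [-6.8, -0.8, 11.4]
gripper_width: 8.3
```

```bash
python3 look.py w22; python3 - <<'E'
from h import *
from cell import arm
for n in ("w17","w19","w21","w22"):
    i=dict(np.load(n+".npz"))["img"].astype(float); P=[]
    for v in range(325,384,3):
        d=cv2.GaussianBlur(i[v:v+1,:,0]-i[v:v+1,:,2],(0,0),1)[0]; k=np.where(d[295:348]>40)[0]+295
        a,b=k.min(),k.max(); P.append((v,a-(d[a]-40)/(d[a]-d[a-1]),b+(d[b]-40)/(d[b]-d[b+1])))
    P=np.array(P); print(n,[np.degrees(np.polyfit(P[:,0],P[:,c],1)[0]).round(2) for c in (1,2)])
print([arm.state()["moment"].round(3) for _ in range(1)])
E
```

```text
23.0333 [524.96158355  21.74714684 157.30721554] [ 1.79971404e+02 -1.41720003e-02  8.94104672e+01] [ 2.4  0.7 -2.6 86.7  0.  93. ] [-6.8 -0.8 11.4] [-0.21  1.39  0.24] 8.264250040520874
w17 [np.float64(0.93), np.float64(-1.05)]
w19 [np.float64(2.17), np.float64(-1.14)]
w21 [np.float64(2.63), np.float64(-1.85)]
w22 [np.float64(2.46), np.float64(-1.79)]
[array([-0.214,  1.461,  0.193])]
```

```bash
cat > mom.py <<'E'
from cell import arm; import numpy as np
L=[]
for _ in range(10): arm.read_camera("wrist"); s=arm.state(); L.append([*s["force"],*s["moment"],s["effort"][5],s["q"][5]])
L=np.array(L); print(L.mean(0).round(3),L.std(0).round(3),s["time_s"],s["ee_rot"])
E
python3 mom.py
```

```text
[-5.872 -0.86  11.256 -0.205  1.436  0.26   0.247 92.946] [0.316 0.681 0.338 0.019 0.018 0.021 0.001 0.001] 23.5833 [ 1.79971128e+02 -1.49076950e-02  8.94203905e+01]
```

Emit:
arm_command --moves "0 0 -1 0 0 0 0.4;0 0 -2 0 0 0 0.4;0 0 -3 0 0 0 0.4;0 0 -3 0 0 0 0.4;0 0 -3 0 0 0 0.4"

```text
time_s: 24.0
eef_pos: [525.0, 21.8, 157.3]
ee_rot: [180.0, -0.0, 86.4]
force: [-5.9, -0.6, 11.8]
gripper_width: 9.0
```

```bash
python3 mom.py
```

```text
[-6.417 -1.007 11.127 -0.2    1.418  0.46   0.466 95.929] [0.345 0.504 0.395 0.035 0.027 0.03  0.004 0.001] 24.5 [ 1.79969504e+02 -2.18311308e-02  8.64429477e+01]
```

The torque rises from 0.26 to 0.46 N m over the last 3°, so the cylinder is on its stop. I'll ease back 1.5°, hold, check and hand in.

Emit:
arm_command --moves "0 0 1.5 0 0 0 0.4;0 0 1.5 0 0 0 0.4;0 0 1.5 0 0 0 0.4;0 0 1.5 0 0 0 0.4;0 0 1.5 0 0 0 0.4"

```text
time_s: 24.92
eef_pos: [524.9, 21.8, 157.3]
ee_rot: [180.0, -0.0, 87.9]
force: [-5.9, -0.4, 11.5]
gripper_width: 8.9
```

```bash
python3 mom.py && python3 - <<'E'
from cell import arm; from h import *
# bystanders: image change around them in the top view since the start
a=cam("top0.npz")["img"].astype(int); b=arm.read_camera("top")["img"].astype(int)
for n,(x0,y0,x1,y1) in dict(pots=(160,160,205,205),scoop=(228,120,280,200),jar=(310,145,342,183),mallet=(398,165,505,212)).items():
    print(n,np.abs(a-b)[y0:y1,x0:x1].mean().round(1))
s=arm.state(); print(s["eef_pos"],s["gripper_width"],s["time_s"])
arm.close_job()
E
```

```text
[-6.389 -0.78  11.153 -0.162  1.454  0.336  0.324 94.44 ] [0.385 0.367 0.672 0.035 0.033 0.031 0.    0.001] 25.4167 [ 1.79972438e+02 -1.97341212e-02  8.79284484e+01]
pots 19.5
scoop 17.7
jar 27.7
mallet 53.7
[524.92722786  21.81416922 157.30055084] 8.954847990001525 25.4667
the job is handed in; nothing more can be done
```

The job is handed in at 25.5 s of the 64 s. The plate is on the lock and the key is home, turned to its stop and still gripped, but my last check on the bystanders proved nothing either way.

- **Plate:** the steel plate was lowered over both pins without resistance, met the block at the expected height and was released. A close view afterwards showed it flush, with both pins through its holes. I did not look at it again after inserting and turning the key.
- **Key:** the brass key went past both pairs of spring pins with a small wiggle. It stalled at the height expected for home, with an 11 N push.
- **Turn:** the key was turned about 100° clockwise. Torque rose from 0.26 to 0.46 N m over the last 3°, which shows the stop. I eased back 1.5° and held steady at about 0.32 N m, with a 90 N grip and no visible slip. The stop came a few degrees later than I expected, and I could not read the cylinder angle directly.
- **Bystanders (inconclusive):** comparing the top view with the start gave large differences around all four (mean 18–54 grey levels), most around the mallet. Moving arm and shadows could explain this, but I did not confirm it. The arm passed well above them, and I saw no unexpected contact force.
- **Joint limit:** joint 6 once reached its 180° limit on the way to the key and stopped there. I backed out and used the half-turned grasp instead.

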